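# Snug up the taper plug of a junction box

### The job

Take the T-key out of its wooden block, fit its square end fully into the recess of the brass plug on the junction box, and tighten the plug clockwise until it is snug: about 0.6 newton metres, never beyond 0.85, which would crack the hub. Do not force the key down or turn the plug with the fingers. Then put the key back upright, fully down in its block, let go, and leave everything else where it is.

Things in the scene. Friction and masses are not known exactly. Their poses are not given: they have to be found in the camera images.
- box: grey cast junction box, 178 x 133 mm (x, y), top face 72 mm above the bench, on a steel mounting strip 230 mm long, fixed to the bench. Origin: centre of its underside. The round hub stands on its top, 30 mm off centre towards the box's -x; a low black cap (28 mm wide, 10 mm high) lies on the other half
- hub: round aluminium threaded hub on top of the box, 68 mm outside, 28 mm tall, rim 100 mm above the bench. Origin: centre of its foot, on the plug's axis. Its tapered thread is hidden inside; where the plug goes tight differs from one box to the next, by more than a quarter turn, and cannot be read from any pose
- plug: brass taper plug in the hub, 47 mm across, standing about 6 mm proud of the rim, hand-started, with a square recess in its top: 20 mm wide, 18 mm deep, 3 mm chamfered mouth. Tightens clockwise seen from above, has no stop, hardly sinks, stays where it is left. Origin: centre of its underside, z up; which way the recess faces is told by plug_mouth, not here
- plug_mouth (a point): centre of the recess mouth in the plug's top face, 106 mm above the bench; x, y along the recess's sides and turning with it. Feel of the plug: a light drag of 0.05 N m for the first 0.3 to 2.2 rad, then resistance climbs in small steps, about 1.25 N m per rad. Snug is a turning torque of 0.6 N m at the key; under 0.4 it leaks, over 0.85 the hub cracks
- key: steel T-key, 94 mm tall, 0.4 kg, standing upright in the wooden block. Square drive shank 18 mm wide from the tip up to 60 mm; round cross bar 10 mm thick, 104 mm long, along the key's x, 50 mm above the tip; square grip head above that. Origin: centre of the tip; z up. It has about 0.1 rad of play either way in the recess, plus some wind-up
- key_tip (a point): centre of the key's lower end
- key_head (a point): centre of the square grip head: 26 x 26 mm, from 60 to 94 mm above the tip, sides parallel to the shank's, so it can be gripped across either pair of sides and regripped every quarter turn while the key stands in the recess. Turning it wants a firm grip, 60 N or more
- holder: wooden block 75 x 75 x 45 mm, fixed to the bench, with one square hole in its top: 22 mm wide, 35 mm deep, 3 mm chamfered mouth. Origin: centre of its underside; x, y axes along its sides and the hole's
- holder_mouth (a point): centre of the hole's mouth, 45 mm above the bench; the key's tip stands 35 mm below it
- tray: blue open tray 130 x 100 x 35 mm with two loose cable glands in it, fixed to the bench; it and the wooden block stand on either side of the box. Leave alone
- gland_a: grey cable gland, 26 mm tall, in the tray. Origin on its underside (as built). Leave alone
- gland_b: grey cable gland, 26 mm tall, in the tray. Origin on its underside (as built). Leave alone
- screwdriver: screwdriver lying on the bench. Origin on its underside (as built). Leave alone
- spray: aluminium spray can, 52 mm wide, 150 mm tall. Origin on its underside (as built). Leave alone
- tape: roll of black tape, 64 mm wide, 19 mm tall. Origin on its underside (as built). Leave alone
- din_rail: steel mounting rail offcut, 200 mm long. Origin on its underside (as built). Leave alone
- contactor: grey and black contactor, 75 x 45 x 80 mm. Origin on its underside (as built). Leave alone
There are look-alikes about, which are no part of the job. There is more than one size of the key; the job needs the middle-sized.

How it is judged:
On the way, in this order (a step that is already met when the one before it is completed fails the run):
1. the key's end stands in the plug's recess, at least 12 mm deep, the plug not yet tight (horizontal distance between key_tip and plug_mouth below 0.004 m and z of key_tip in the frame of plug_mouth below -0.012 m and contact force between plug and hub below 0.8 N), for 0.2 s.
2. the plug is drawn up snug with the key in it (horizontal distance between key_tip and plug_mouth below 0.004 m and z of key_tip in the frame of plug_mouth below -0.012 m and contact force between plug and hub above 1.4 N), for 0.2 s.
At the end, for the whole second after the job is handed in: The plug is wedged in the hub's thread (drawn up to about 0.4 to 0.85 N m, a wedge load of 1.4 to 4.5 N between them), and the key stands released in its block: tip within 8 mm of the hole's axis and at least 28 mm below its mouth, leaning less than 0.2 rad, at rest (contact force between plug and hub between 1.4 and 4.5 N and horizontal distance between key_tip and holder_mouth below 0.008 m and z of key_tip in the frame of holder_mouth below -0.028 m and angle between key's own z axis and vertical below 0.2 rad and linear speed of key below 0.03 m/s); the robot touches nothing.
It fails at once if the plug is overtightened (past 0.85 N m, a wedge load over 4.5 N) and the hub cracks (contact force between plug and hub above 4.5 N).
It fails at once if the fingers press on the plug itself with more than 5 N (contact force between the fingers and plug above 5 N).
It fails at once if the key is forced against the plug, hub or box with more than 150 N (contact force between key and box above 150 N).
It fails at once if a bystander is moved by more than 40 mm (distance of any of gland_a, gland_b, screwdriver, spray, tape, din_rail, contactor from where it was at the start of the episode above 0.04 m).
It also fails if it takes over 64 s, if anything falls off the work surface, if the arm or the gripper's body presses on something with over 40 N, if the wrist force passes 120 N, or if a joint passes its speed limit or range.

### The arm

A 6-joint arm with a two-finger parallel gripper is mounted at the origin on the work surface. World frame = base frame: x ahead of the robot, y to its left, z up, the work surface at z = 0. Lengths are in m, angles in rad, forces in N, time in s.
With the tool pointing down it reaches from about 0.3 to 0.775 m from the base axis. Payload 14.6 kg.
Tool frame: the origin (TCP) lies midway between the tips of the shut fingers; the grasp point (between the pads) lies 19 mm behind it (hold_point_z is the distance from the TCP to the grasp point, in m); z points along the fingers, y is the line along which they close (so a half turn about z gives the same grasp; the last joint's range is limited). The gripper opens to 85 mm and grips with 20 to 120 N. Pads are 22 mm wide; open, the fingers measure 114 mm over their backs; the gripper's body (76 mm by 85 mm) begins 54 mm behind the grasp point. The pads swing forward as they close: fully open they stand 13 mm farther back than shut.
Start: joints at [1.262, 0.3, 1.521, -0, 1.321, -0.067], TCP at [0.132, 0.534, 0.231] pointing down, gripper open.
Joint ranges: [-3.03, 3.03], [-0.79, 2.21], [0.23, 2.52], [-1.04, 4.18], [0, 3.07], [-2.55, 2.55]. Speed limits (rad/s): [2.22, 2.22, 2.57, 3.14, 3.14, 3.14].

### API

Orientations are given as a unit quaternion [w, x, y, z].
In Python, from station import * gives the robot as it stands. Calls block until the motion is done:
- reach(position, orientation): joint-space move of the TCP to a pose.
- line_to(position, rate=0.15, attitude=None, max_force=None): straight line of the TCP; attitude=None keeps the orientation; rate is the mean speed in m/s. With max_force (N) it stops when the force on the tool has changed by that much, and returns True; else False.
- movej(angles): joint-space move.
- release() and grasp(force=None): open the fingers fully, or close them until they stop; force is the grip in N (None keeps the last).
- hold(seconds).
- inverse_kinematics(position, orientation): joint angles nearest the present ones, or None.
- read_camera(name): name is "scene" or "top" or "wrist"; returns the picture (400x640x3 uint8, red, green, blue); there is no depth.
- camera_model(name): a dict with "vertical_fov" (degrees; the focal length in pixels is half the picture's height over the tangent of half this angle, whatever the lens; pixels are square), "cx", "cy" (the principal point, pixels), "k1" (the pictures are not rectified: a ray, as slopes to the right and down, at radius r is drawn at 1 + k1 r^2 times it, then the intrinsics apply), "R" (3x3) and "t" (3): a world point X has camera coordinates R X + t; the wrist camera has in their place "hand_eye" (4x4, takes a point from camera to tool coordinates, whose origin is the TCP and whose axes are the flange's). Camera axes: x right, y down, z forward; pixel columns grow to the right and rows downward; lengths in m; the calibration is good to about 2 mm. A picture is of the moment at which its call begins: read the wrist's pose just before it. camera_model takes no time and is no camera call.
A pose or a line that the arm cannot do raises IKError and nothing moves.
- close_job(): hands the job in; it is judged then, once.
Trained networks look in the newest picture that a camera, given by its name, has taken for a name from the list of things; names that differ only in an ending like _2 or _b are one class to them, and where a whole thing is asked for, a point or a joint stands for the part that bears it (a point fixed in the world has none). Each returns a list of dicts, best first, with "confidence" (0 to 1); they miss things now and then, are a little off and sometimes report something else, mostly with a low value. They report only what shows in the picture. A call takes as long as a camera call. They do not tell look-alikes from the thing itself.
- boxes_of(camera, target): "pixel" ([column, row] in pixels, amid what is visible of it).
Readings, each from a call of its own:
- get_t(): time.
- get_q(): joint angles.
- get_joint_velocities(): joint speeds.
- get_joint_torque(): joint torques, N m.
- get_tcp_pos(): TCP position.
- get_tool_rot(): TCP orientation.
- get_force(): force on the tool from outside, world axes, zero at the start.
- get_ft_torque(): the same for the moment, N m.
- get_finger_gap(): opening from 0.0 (shut) to 1.0 (fully open).
- get_grip_force(): force on a finger pad.
Only numpy, scipy, OpenCV 4.12 (cv2) and the standard library are available. Lean on these libraries where they do the work, as an engineer would, in place of code of your own. Each camera call takes 0.05 s, during which the arm holds its last target. There are 200 camera calls.

## Working session

There is one attempt and no reset: what is moved stays moved. The work goes in short steps, each a Python script; the robot and the scene stay as the last script left them, time stands still between calls to the robot, and variables do not carry over. Pictures are saved under pics/ and viewed, at most 10 in all, crops included, and the job is handed in when it is done.

```bash
mkdir -p pics; ls
python3 - <<'E'
from station import *
import cv2,numpy as np
for c in ["scene","top"]:
    im=read_camera(c); cv2.imwrite(f"pics/{c}0.png",cv2.cvtColor(im,cv2.COLOR_RGB2BGR))
    m=camera_model(c); print(c,{k:np.round(v,4).tolist() for k,v in m.items()})
    for n in ["key","key_head","plug","holder","hub","box"]:
        print(n,[(np.round(d["pixel"]).astype(int).tolist(),round(d["confidence"],2)) for d in boxes_of(c,n)])
print({k:np.round(v,4).tolist() for k,v in camera_model("wrist").items()},get_tcp_pos(),get_tool_rot(),get_t())
E
```

```text
pics
scene {'vertical_fov': 54.7642, 'cx': 319.9098, 'cy': 199.9078, 'k1': -0.0386, 'R': [[0.6584, 0.7526, -0.01], [0.6503, -0.5756, -0.4957], [-0.3788, 0.3199, -0.8684]], 't': [-0.4204, -0.2692, 1.2867]}
key [([332, 136], 0.9), ([386, 164], 0.5), ([418, 158], 0.48), ([379, 103], 0.47)]
key_head [([333, 136], 0.8), ([420, 156], 0.58)]
plug [([202, 225], 0.64), ([302, 355], 0.34), ([197, 272], 0.32)]
holder [([376, 170], 0.75)]
hub [([286, 208], 0.67)]
box [([302, 216], 0.83)]
top {'vertical_fov': 46.743, 'cx': 319.824, 'cy': 204.8444, 'k1': -0.0068, 'R': [[0.0043, -1.0, -0.0079], [-0.9977, -0.0037, -0.0675], [0.0675, 0.0081, -0.9977]], 't': [0.1064, 0.5514, 1.3637]}
key [([266, 254], 0.89), ([254, 201], 0.77)]
key_head [([216, 183], 0.65), ([262, 255], 0.64), ([257, 197], 0.52)]
plug [([348, 218], 0.68), ([421, 123], 0.28)]
holder [([262, 203], 0.95)]
hub [([352, 211], 0.55)]
box [([343, 209], 0.96)]
{'vertical_fov': 70.0783, 'cx': 318.4552, 'cy': 200.7882, 'k1': -0.0277, 'hand_eye': [[-0.0003, -0.9618, -0.2739, 0.0695], [1.0, -0.0001, -0.0006, -0.0003], [0.0006, -0.2739, 0.9618, -0.1423], [0.0, 0.0, 0.0, 1.0]]} [0.13169297 0.53397751 0.23127758] [ 8.35744912e-06  1.20600586e-01  9.92701112e-01 -1.39229137e-05] 0.7
```

View pics/scene0.png

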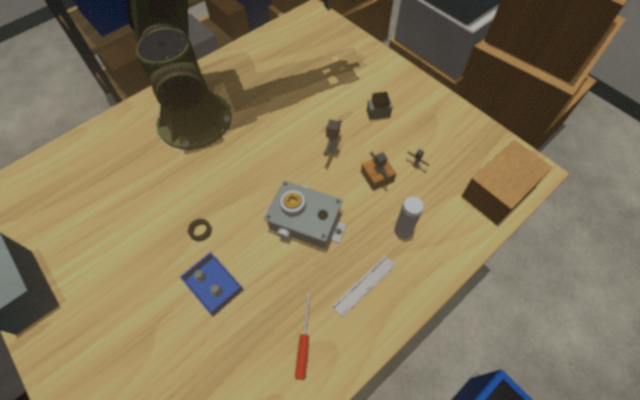

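View pics/top0.png

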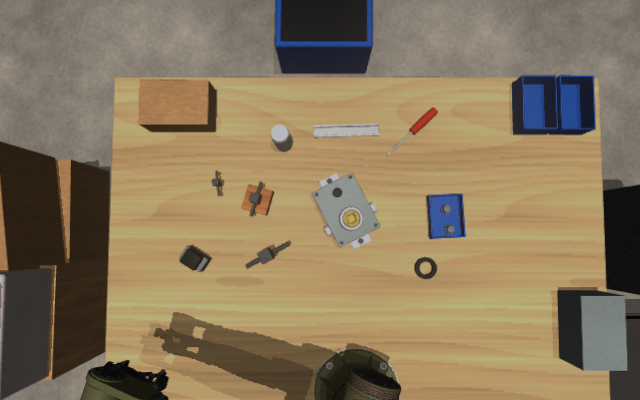

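Look-alikes for the key in the top view: (266,254) is a large T-key lying or standing on the bench, (218,183) is a small T-key, and (257,199) is the one standing in the wooden block. I choose (257,199). The plug is at (350,218). Next come wrist views of both from two places each.

```bash
cat > h.py <<'E'
from station import *
import cv2, numpy as np
from scipy.spatial.transform import Rotation as Rt
def qd(psi): return np.array([0,np.cos(psi/2),np.sin(psi/2),0])
def Rq(q): return Rt.from_quat(np.roll(q,-1)).as_matrix()
def cam(name,tcp=None,q=None):
    m=camera_model(name); f=200/np.tan(np.radians(m["vertical_fov"]/2))
    if name=="wrist":
        H=np.array(m["hand_eye"]); R=Rq(q)
        Rwc=R@H[:3,:3]; c=R@H[:3,3]+tcp; Rr=Rwc.T; t=-Rr@c
    else: Rr=np.array(m["R"]); t=np.array(m["t"])
    return dict(f=f,cx=m["cx"],cy=m["cy"],k1=m["k1"],R=Rr,t=t)
def proj(M,X):
    P=np.atleast_2d(X)@M["R"].T+M["t"]; s=P[:,:2]/P[:,2:]
    s=s*(1+M["k1"]*(s**2).sum(1,keepdims=True)); return s*M["f"]+[M["cx"],M["cy"]]
def ray(M,p):
    d=(np.array(p)-[M["cx"],M["cy"]])/M["f"]; s=d.copy()
    for _ in range(5): s=d/(1+M["k1"]*(s@s))
    return -M["R"].T@M["t"], M["R"].T@np.append(s,1)
def atz(M,p,z):
    c,d=ray(M,p); return c+d*(z-c[2])/d[2]
def tri(obs):
    A=0;b=0
    for M,p in obs:
        c,d=ray(M,p); d=d/np.linalg.norm(d); Q=np.eye(3)-np.outer(d,d); A=A+Q; b=b+Q@c
    return np.linalg.solve(A,b)
def shot(name,file):
    p,q=get_tcp_pos(),get_tool_rot(); im=cv2.cvtColor(read_camera(name),cv2.COLOR_RGB2BGR)
    cv2.imwrite(file,im); M=cam(name,p,q); np.save(file[:-4]+".npy",M,allow_pickle=True); return im,M
E
python3 - <<'E'
from h import *
T=cam("top"); k=atz(T,(257,198),.1); p=atz(T,(350,218),.106); print(k,p)
psi=np.pi-.3
def views(tag,c,offs,names):
    obs={}
    for i,(dx,dy) in enumerate(offs):
        reach(np.array([c[0]+dx,c[1]+dy,.25]),qd(psi)); hold(.2)
        im,M=shot("wrist",f"pics/{tag}{i}.png")
        for n in names:
            b=boxes_of("wrist",n); print(tag,i,n,[(np.round(d["pixel"]).tolist(),round(d["confidence"],2),atz(M,d["pixel"],.1).round(3).tolist()) for d in b])
views("key",k,[(0,.03),(0,-.03)],["key_head","holder_mouth","key"])
views("plug",p,[(0,.03),(0,-.03)],["plug_mouth","plug","hub"])
print(get_t(),get_q())
E
```

```text
[0.56419766 0.28512202 0.1       ] [0.5086078  0.02346574 0.106     ]
key 0 key_head [([211.0, 46.0], 0.91, [0.404, 0.26, 0.1]), ([406.0, 194.0], 0.81, [0.597, 0.402, 0.1]), ([301.0, 191.0], 0.76, [0.561, 0.297, 0.1]), ([237.0, 338.0], 0.46, [0.717, 0.162, 0.1])]
key 0 holder_mouth [([310.0, 174.0], 0.57, [0.547, 0.311, 0.1])]
key 0 key [([301.0, 190.0], 0.97, [0.56, 0.297, 0.1]), ([403.0, 194.0], 0.89, [0.596, 0.399, 0.1]), ([210.0, 46.0], 0.77, [0.404, 0.259, 0.1])]
key 1 key_head [([269.0, 29.0], 0.93, [0.407, 0.256, 0.1]), ([353.0, 175.0], 0.77, [0.561, 0.293, 0.1]), ([449.0, 177.0], 0.67, [0.592, 0.39, 0.1])]
key 1 holder_mouth [([338.0, 161.0], 0.97, [0.542, 0.283, 0.1]), ([332.0, 300.0], 0.31, [0.698, 0.231, 0.1])]
key 1 key [([266.0, 30.0], 0.83, [0.407, 0.253, 0.1]), ([448.0, 177.0], 0.62, [0.592, 0.388, 0.1]), ([353.0, 175.0], 0.58, [0.561, 0.294, 0.1])]
plug 0 plug_mouth [([289.0, 195.0], 0.81, [0.507, 0.022, 0.1]), ([289.0, 196.0], 0.5, [0.508, 0.021, 0.1])]
plug 0 plug [([287.0, 195.0], 0.64, [0.506, 0.02, 0.1])]
plug 0 hub [([293.0, 172.0], 0.91, [0.484, 0.034, 0.1])]
plug 1 plug_mouth [([342.0, 181.0], 0.65, [0.508, 0.02, 0.1])]
plug 1 plug [([343.0, 180.0], 0.65, [0.508, 0.021, 0.1]), ([543.0, 146.0], 0.44, [0.534, 0.227, 0.1])]
plug 1 hub [([331.0, 155.0], 0.83, [0.479, 0.016, 0.1]), ([154.0, 246.0], 0.62, [0.518, -0.203, 0.1])]
5.6167 [-8.39235631e-02  1.92730447e-01  1.61018964e+00  2.81446254e-05
  1.33867066e+00 -1.35552808e+00]
```

Run:
```python
import cv2,numpy as np
a=cv2.imread("pics/key0.png")[110:270,200:460]; b=cv2.imread("pics/plug0.png")[120:270,210:370]
cv2.imwrite("pics/m_key.png",cv2.resize(a,None,fx=3,fy=3,interpolation=cv2.INTER_CUBIC))
cv2.imwrite("pics/m_plug.png",cv2.resize(b,None,fx=4,fy=4,interpolation=cv2.INTER_CUBIC))
```

```text
(no output)
```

View pics/m_key.png

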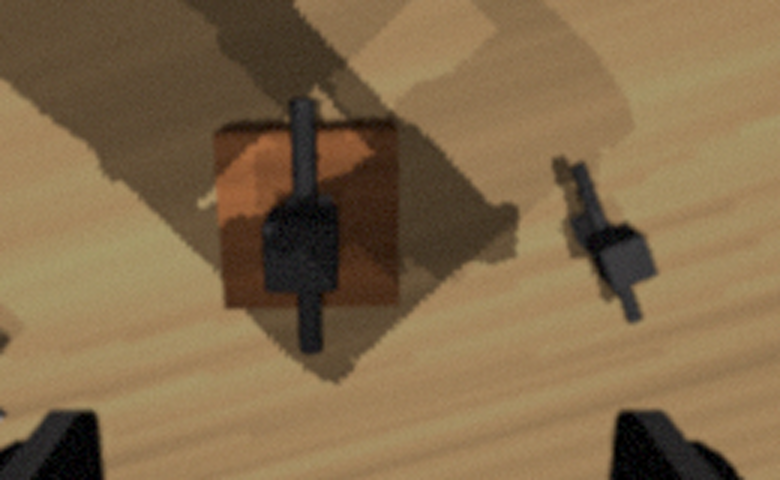

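View pics/m_plug.png

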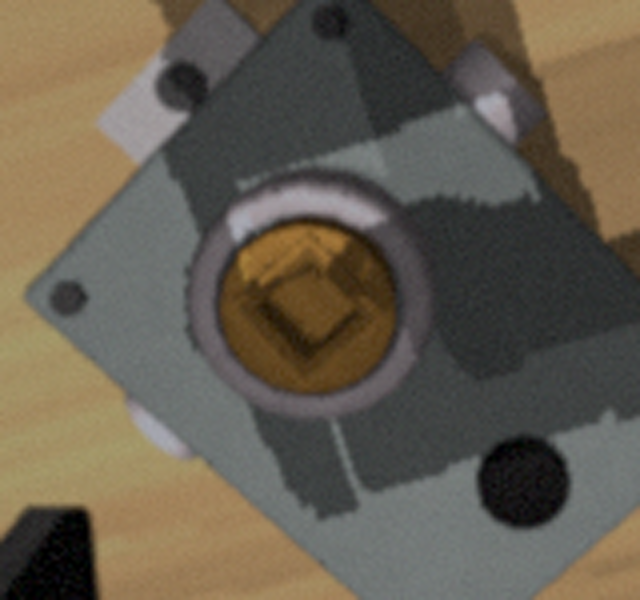

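The left crop shows the chosen key in the orange block, with its head at about (301,191) in key0.png and its bar running almost straight down the picture. The small key is at (405,195). The right crop shows the brass plug with its square recess, centred at about (288,196) in plug0.png and turned about 45° in the picture. Next I take closer plug views from opposite yaws so that calibration errors cancel.

Run:
```python
from h import *
# key triangulation
K=[np.load(f"pics/key{i}.npy",allow_pickle=True).item() for i in (0,1)]
print("key head tri",tri([(K[0],(301,190.5)),(K[1],(353,175))]).round(4))
a=atz(K[0],(300.7,142.7),.06);b=atz(K[0],(303.3,227.3),.06);print("bar",a.round(4),b.round(4),np.linalg.norm(a-b),np.arctan2(*(b-a)[1::-1]))
P=[np.load(f"pics/plug{i}.npy",allow_pickle=True).item() for i in (0,1)]
print("plug tri",tri([(P[0],(288.5,195.5)),(P[1],(342,180.7))]).round(4))
c=np.array([.508,.021]); outs=[]
for i,psi in enumerate([2.84,2.84-np.pi]):
    reach(np.append(c-.0107*np.array([np.cos(psi),np.sin(psi)]),.17),qd(psi)); hold(.2)
    im,M=shot("wrist",f"pics/close{i}.png")
    hsv=cv2.cvtColor(im,cv2.COLOR_BGR2HSV)
    m=((hsv[...,0]>10)&(hsv[...,0]<30)&(hsv[...,1]>130)).astype(np.uint8)
    u0=proj(M,[*c,.106])[0]; yy,xx=np.mgrid[:400,:640]; m[np.hypot(xx-u0[0],yy-u0[1])>45]=0
    m=cv2.morphologyEx(m,cv2.MORPH_OPEN,np.ones((3,3)))
    cn=max(cv2.findContours(m,0,2)[0],key=cv2.contourArea); e=cv2.fitEllipse(cv2.convexHull(cn)); print("ell",e,atz(M,e[0],.105).round(4))
    for d in boxes_of("wrist","plug_mouth"): print(np.round(d["pixel"],1),round(d["confidence"],2),atz(M,d["pixel"],.106).round(4))
    # rectified patch of plane z=.106, world axes, 0.25 mm/px, +-25mm (cols=+x, rows=-y)
    g=np.linspace(-.025,.025,300); X,Y=np.meshgrid(g,-g)
    pr=proj(M,np.c_[(c[0]+X).ravel(),(c[1]+Y).ravel(),np.full(X.size,.106)]).astype(np.float32)
    outs.append(cv2.remap(im,pr[:,0].reshape(X.shape),pr[:,1].reshape(X.shape),cv2.INTER_CUBIC))
cv2.imwrite("pics/rect.png",cv2.convertScaleAbs(np.hstack(outs),alpha=1.5)); print(get_t())
```

```text
key head tri [0.5642 0.2949 0.0843]
bar [0.5155 0.3088 0.06  ] [0.615  0.2797 0.06  ] 0.10360828881998321 -0.28483190879882103
plug tri [0.5094 0.0198 0.0918]
ell ((316.9588928222656, 195.91195678710938), (58.922752380371094, 59.46299743652344), 9.816436767578125) [0.5056 0.02   0.105 ]
[320.2 196.1] 0.78 [0.5062 0.0224 0.106 ]
ell ((320.1124267578125, 197.5574188232422), (59.40961837768555, 59.854740142822266), 154.0941162109375) [0.5097 0.0188 0.105 ]
[321.5 200.3] 0.7 [0.5076 0.0183 0.106 ]
[ 71.3 197.9] 0.18 [0.5664 0.2008 0.106 ]
9.3083
```

View pics/rect.png

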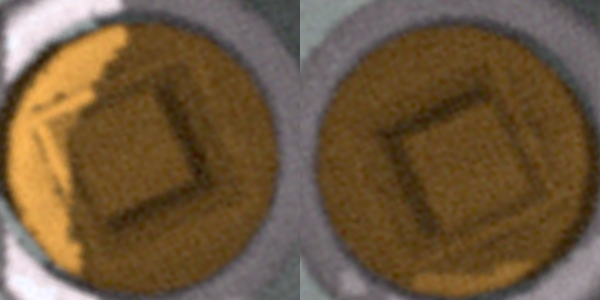

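The recess faces about +0.38 rad, and the plug centre averages to (0.5076, 0.0196). The chosen key's bar measures 103.6 mm, which confirms the middle size. Next I squeeze the head across both pairs of sides, so it is centred in the tool, then lift.

Run:
```python
from h import *
im=cv2.imread("pics/rect.png",0); im=cv2.GaussianBlur(im,(0,0),2).astype(float)
for i in (0,1):
    p=im[:,300*i:300*i+300]; gx=cv2.Sobel(p,6,1,0);gy=-cv2.Sobel(p,6,0,1)
    cx,cy=[(138,160),(157,158)][i]; yy,xx=np.mgrid[:300,:300]; w=np.hypot(xx-cx,yy-cy)<90
    print("yaw",np.angle(((gx+1j*gy)[w]**4/(np.abs(gx+1j*gy)[w]**2+1)).sum())/4)
c=np.array([.5662,.2942])
p=get_tcp_pos(); line_to([p[0],p[1],.22])
def rep(s): print(s,round(get_t(),2),get_tcp_pos().round(4),"F",np.round(get_force(),1),"gap",round(get_finger_gap(),3),"grip",round(get_grip_force(),1))
reach(np.append(c,.16),qd(1.286)); line_to(np.append(c,.068),max_force=15); rep("down")
grasp(25); hold(.2); rep("sq1"); release(); hold(.1)
line_to(np.append(c,.10)); reach(np.append(c,.10),qd(2.857)); line_to(np.append(c,.068),max_force=15)
grasp(100); hold(.3); rep("sq2")
line_to(np.append(c,.19),rate=.1); hold(.2); rep("lift"); print("T",np.round(get_ft_torque(),3),get_q().round(3))
shot("wrist","pics/lift.png"); shot("scene","pics/lift_s.png")
```

```text
yaw 0.3537781279129993
yaw 0.4621940883897513
down 11.66 [0.5668 0.2942 0.0691] F [-0.   0.3  0.3] gap 0.999 grip 0.0
sq1 12.43 [0.5662 0.2943 0.0683] F [-2.9  0.3  5.5] gap 0.302 grip 30.8
sq2 16.15 [0.5665 0.2943 0.0686] F [ 0.7 -1.1  4.5] gap 0.286 grip 99.0
lift 17.72 [0.5661 0.2942 0.1896] F [-0.1 -0.3 -3.7] gap 0.29 grip 98.2
T [ 0.031 -0.038  0.033] [ 0.422  0.53   1.296  0.     1.316 -0.864]
```

Run:
```python
from h import *
c=np.array([.5076,.0196])
def rep(s): print(s,round(get_t(),2),get_tcp_pos().round(4),"F",np.round(get_force(),1),"T",np.round(get_ft_torque(),3),"gap",round(get_finger_gap(),3))
reach(np.append(c,.20),qd(3.53)); hold(.2); shot("wrist","pics/hov.png"); rep("hover")
s=line_to(np.append(c,.147),rate=.04,max_force=10); hold(.1); rep(f"in {s}"); shot("wrist","pics/ins.png")
a=cv2.imread("pics/hov.png")[100:400,120:520];b=cv2.imread("pics/ins.png")[100:400,120:520]
cv2.imwrite("pics/hovins.png",cv2.convertScaleAbs(np.hstack([a,b]),alpha=1.5)); print(get_q().round(3))
```

```text
hover 19.15 [0.5078 0.0202 0.1999] F [-0.3  0.1 -3. ] T [-0.01  -0.03  -0.039] gap 0.287
in False 20.73 [0.5077 0.0196 0.1471] F [ 2.6  1.4 -4.2] T [ 0.273 -0.419  0.039] gap 0.291
[-0.033  0.296  1.734  0.     1.111 -1.993]
```

View pics/hovins.png

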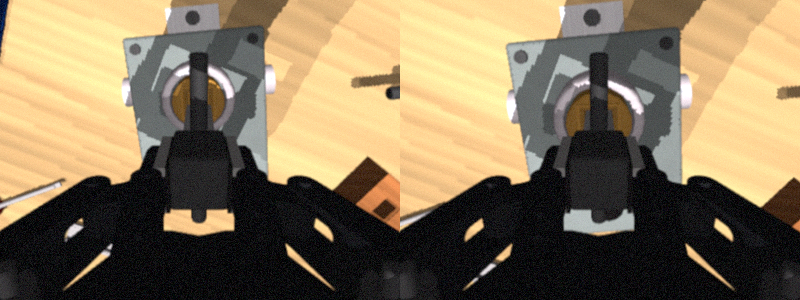

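The key is seated about 17 mm deep with small side forces, and the picture shows the shank standing in the plug. Next I turn clockwise in steps, watching the torque.

Run:
```python
from h import *
def tz(n=6):
    v=[]
    for _ in range(n): v.append(get_ft_torque()[2]); hold(.02)
    return np.mean(v),np.std(v)
b,s=tz(10); print("base",b,s,get_t())
q=get_q(); j0=q[5]; log=[]
while True:
    t=abs(tz(3)[0]+.0)
    t,s=tz(3); log.append((round(q[5]-j0,3),round(t,3),round(s,3),round(get_t(),2)))
    if t>.5 or get_t()>38 or q[5]>2.4 or abs(t)>.7: break
    q[5]+= .15 if t<.15 else .05 if t<.4 else .025
    movej(q)
print(*log,sep="\n"); print(get_tcp_pos().round(4),get_force().round(1),get_tool_rot().round(4))
```

```text
base -0.0007098623939491989 0.026973477601777842 20.9417
(np.float64(0.0), np.float64(0.003), np.float64(0.032), 21.04)
(np.float64(0.15), np.float64(0.027), np.float64(0.034), 21.41)
(np.float64(0.3), np.float64(0.027), np.float64(0.037), 21.77)
(np.float64(0.45), np.float64(0.046), np.float64(0.004), 22.14)
(np.float64(0.6), np.float64(0.008), np.float64(0.012), 22.51)
(np.float64(0.75), np.float64(0.073), np.float64(0.012), 22.88)
(np.float64(0.9), np.float64(0.041), np.float64(0.02), 23.24)
(np.float64(1.05), np.float64(0.067), np.float64(0.017), 23.61)
(np.float64(1.2), np.float64(0.201), np.float64(0.015), 23.98)
(np.float64(1.25), np.float64(0.394), np.float64(0.022), 24.32)
(np.float64(1.3), np.float64(0.392), np.float64(0.018), 24.68)
(np.float64(1.35), np.float64(0.557), np.float64(0.029), 25.02)
[0.5077 0.0194 0.1471] [ 4.6 -3.  -2.6] [ 3.000e-04  4.604e-01  8.877e-01 -2.000e-04]
```

Run:
```python
from h import *
def tz(n=20):
    v=[]
    for _ in range(n): v.append(get_ft_torque()[2]); hold(.02)
    return np.mean(v)
q=get_q(); cmd=q[5]; print(get_t())
for k in range(5):
    t=tz(); print(round(q[5],3),round(t,3),round(get_t(),2))
    if t>.56: break
    q[5]+=.015; movej(q)
print(get_q().round(4))
```

```text
25.025
-0.647 0.525 25.36
-0.632 0.699 25.94
[-3.3600e-02  2.9590e-01  1.7342e+00 -9.0000e-04  1.1111e+00 -6.3250e-01]
```

Torque is 0.70 N m, inside the 0.4–0.85 band. Next I relieve the wind-up, lift out and return the key to the block.

Run:
```python
from h import *
def tz(n=6):
    v=[]
    for _ in range(n): v.append(get_ft_torque()[2]); hold(.02)
    return np.mean(v)
def rep(s): print(s,round(get_t(),2),get_tcp_pos().round(4),"F",np.round(get_force(),1),"Tz",round(get_ft_torque()[2],3),"gap",round(get_finger_gap(),3))
q=get_q()
for k in range(8):
    q[5]-=.03; movej(q); t=tz(); print(k,round(t,3))
    if t<.06: break
q[5]-=.05; movej(q); print("end",round(tz(),3))
p=get_tcp_pos(); s=line_to([p[0],p[1],.20],rate=.08,max_force=40); hold(.1); rep(f"up {s}")
c=np.array([.5662,.2942])
line_to([p[0],p[1],.20]); reach(np.append(c,.19),qd(2.857)); hold(.2); rep("over block")
shot("wrist","pics/ret.png")
s=line_to(np.append(c,.069),rate=.06,max_force=10); hold(.1); rep(f"down {s}")
```

```text
0 0.285
1 0.074
2 0.016
end 0.021
up False 28.25 [0.5073 0.0194 0.1994] F [ 0.5  0.8 -3.4] Tz 0.002 gap 0.287
over block 29.78 [0.5666 0.293  0.1904] F [-0.6  0.3 -4.7] Tz 0.005 gap 0.293
down False 32.1 [0.5663 0.2942 0.0692] F [ 0.8 -0.4 -3.6] Tz 0.004 gap 0.293
```

Run:
```python
from h import *
release(); hold(.3); c=np.array([.5662,.2942])
line_to(np.append(c,.20),rate=.1); line_to([.5662,.22,.25]); hold(.3); 
im,M=shot("wrist","pics/fin.png"); t,_=shot("top","pics/fin_t.png")
for d in boxes_of("wrist","key_head"): print(d["pixel"],d["confidence"],atz(M,d["pixel"],.1).round(4))
print(get_t(),get_force().round(1),get_finger_gap())
u=proj(M,[*c,.07])[0].astype(int); print(u)
x0,y0=max(0,min(u[0]-100,440)),max(0,min(u[1]-100,200))
cv2.imwrite("pics/fin_c.png",np.hstack([cv2.resize(im[y0:y0+200,x0:x0+200],(400,400)),cv2.resize(t[110:290,180:360],(400,400))]))
```

```text
[304.0, 26.4] 0.82 [0.416  0.2499 0.1   ]
[479.4, 170.8] 0.78 [0.5947 0.3862 0.1   ]
[381.6, 165.4] 0.63 [0.5608 0.2891 0.1   ]
35.675 [ 1.   0.  -0.5] 0.9948939186083156
[381 164]
```

View pics/fin_c.png

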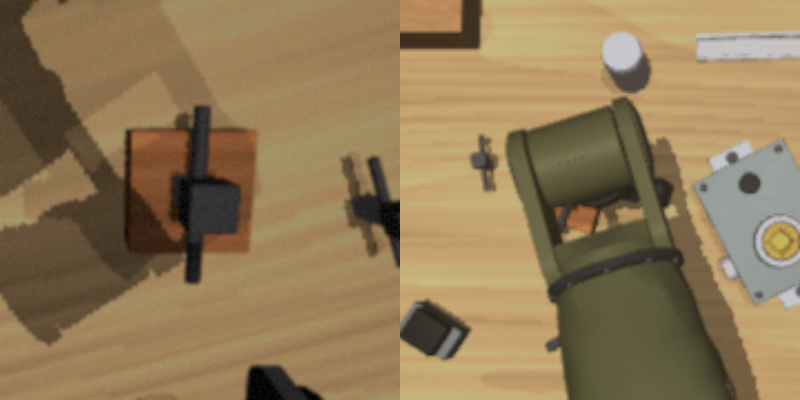

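The key stands upright and released in its block, with its head at (381,165) in fin.png. The small key is undisturbed and the gripper is clear, so I hand the job in.

```bash
python3 -c "
from station import *
print(close_job(),get_t())"
```

```text
the job is handed in; nothing more can be done
the job is handed in; nothing more can be done
```

I handed the job in after about 36 s: the plug was tightened to about 0.7 N m (target 0.6, limit 0.85), and the key is released upright in its block; the judge's verdict was not shown.

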